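# Press the proud cap home and lift the sample rack off the stirrer

## Task

One of the four sample bottles in the white rack has its push-on cap, the blue one, standing proud, with the red neck showing below it: press that cap straight down until it is fully home like the three white ones. Then take the rack by its green handle bar, lift it at least 8 cm clear of the stirrer with all four bottles still seated in it, and keep it steady and level in the air: the program finishes while still holding it up. Do not lift the rack before the cap is home, do not tip it, and leave the other glassware and containers on the bench where they are.

Things in the scene. Friction and masses are not known exactly. Their poses are not given: they have to be found in the camera images.
- stirrer: Fixed black stirrer base with an aluminium top plate, 200 x 220 mm (its x, y) and 60 mm high; the flat top, on which the rack stands, is 60 mm above the bench. Origin: centre of its underside, at bench height. A small grey dial sticks out 12 mm from its -x face.
- rack: Loose white plastic sample rack, 124 x 164 mm (its x, y), standing on the stirrer; block 34 mm high with four wells at (+-38, +-42) mm from its centre, and a green carrying handle over the middle. Origin: centre of its underside. Rack with its bottles weighs 0.4 to 0.9 kg.
- rack_handle (a point): Centre of the green handle bar, 100 mm above the rack's underside, axes as the rack. The bar runs along the rack's y, 160 mm long between two end posts (at y = +-74 mm), 14 mm thick (x) and 18 mm high (z), so it is pinched from above across x. The rack balances near its middle. Bottle caps left and right of it, when home, have their tops 25 mm below the bar's centre and lie 23 mm or more from the bar's middle plane.
- cap1_top (a point): Centre of the top of the cap that stands proud. Blue round cap, 30 mm across, 16 mm high, on an amber bottle 32 mm across. The bottle sits in any one of the four wells and with its cap home is 67 mm high, top 75 mm above the rack's underside. Axes: z up, along the bottle.
- cap (a joint): How far that cap has been pushed down, in m: starts at 0 to 0.003 (proud by 8 to 5 mm), 0.008 is fully home against its stop. Friction holds it wherever it is left; it moves at about 6 N, and 10 to 15 N presses it surely home.
- cap2_top (a point): Centre of the top of a white cap that is already home and firm; same bottle and size of cap, in another well. Axes: z up.
- cap3_top (a point): Centre of the top of a white cap that is already home and firm; same bottle and size of cap, in another well. Axes: z up.
- cap4_top (a point): Centre of the top of a white cap that is already home and firm; same bottle and size of cap, in another well. Axes: z up.
- beaker: Small clear beaker, 72 mm across, 85 mm high, standing on the bench near the stirrer's -y side; leave it. Origin: centre of its underside.
- dish: Shallow glass dish, 90 mm across, 18 mm high, on the bench near the stirrer's +y side; leave it. Origin: centre of its underside.
- reagent: White reagent bottle with blue cap, 64 mm across, 150 mm high; leave it. Origin: centre of its underside.
- big_beaker: Large clear beaker, 90 mm across, 110 mm high; leave it. Origin: centre of its underside.
- jar: Jar with yellow lid, 70 mm across, 60 mm high; leave it. Origin: centre of its underside.
There are look-alikes about, which are no part of the job. Leave any pink or purple look-alike of the part that bears cap3_top alone.

How it is judged:
By the outcome, as a careful person would: the job done as asked, in the order asked, and still so for the second after the job is handed in, while the arm keeps its last pose, push and grip.
It also fails if it takes over 48 s, if anything falls off the work surface, if the arm or the gripper's body presses on something with over 40 N, if the wrist force passes 120 N, or if a joint passes its speed limit or range.

## Robot

A 7-joint arm with a two-finger parallel gripper is mounted at the origin on the work surface. World frame = base frame: x ahead of the robot, y to its left, z up, the work surface at z = 0. Lengths are in mm, angles in degrees, forces in N, time in s.
With the tool pointing down it reaches from about 400 to 850 mm from the base axis. Payload 10.4 kg.
Tool frame: the origin (TCP) lies on the centre line of the jaws, within the pads' length; the fingertips stand 17 mm ahead of it and the grasp point (between the pads) lies 2 mm behind it; z points along the fingers, x is the direction in which the jaws open and shut, and the axes are right-handed (so a half turn about z gives the same grasp; the last joint's range is limited). The gripper opens to 87 mm and grips with 3 to 60 N. Pads are 19 mm wide; open, the fingers measure 117 mm over their backs; the gripper's body (75 mm by 190 mm) begins 51 mm behind the grasp point.
Start: joints at [65.283, 19.034, -3.707, 83.658, 1.238, 77.344, -5.071], TCP at [248.466, -573.513, 218.076] pointing down, gripper open.
Joint ranges: [-148.97, 148.97], [-28.65, 121.19], [-84.17, 76.75], [9.2, 138.47], [-72.65, 252.65], [3.7, 117.97], [-149.18, 149.18]. Speed limits (degrees/s): [127.2, 127.2, 159.86, 159.86, 180, 180, 180].

## Interface

Orientations are given as a 3x3 rotation matrix whose columns are the frame's x, y, z axes.
In Python, from station import ctrl, claw, camera, workorder gives the robot as it stands. The module is installed in compiled form; this text tells all that it offers. Calls block until the motion is done:
- ctrl.goto(position, orientation): joint-space move of the TCP to a pose.
- ctrl.servo_line(position, rate=150, rot=None): straight line of the TCP; rot=None keeps the orientation; rate is the mean speed in mm/s.
- ctrl.set_joints(angles): joint-space move.
- claw.move_gripper(opening, f_grip=None): opening from 0.0 (shut) to 1.0 (fully open); f_grip is the grip in N (None keeps the last); returns when the fingers have stopped.
- ctrl.pause(seconds).
- ctrl.ik(position, orientation): joint angles nearest the present ones, or None.
- ctrl.read_state(): the state.
- camera(name): name is "scene" or "top" or "wrist"; returns a dict with "color" (384x512x3 uint8, blue, green, red), "camera_matrix" (3x3 intrinsics, pixels), "rvec" (rotation vector, rad) and "tvec" (3), from world to camera coordinates, as OpenCV has them. Camera axes: x right, y down, z forward; pixel columns grow to the right and rows downward; lengths in mm; the calibration is good to about 2 mm. A picture is of the moment at which its call begins. There is no depth.
A pose or a line that the arm cannot do raises ctrl.MotionError and nothing moves.
- workorder.sign_off(): hands the job in, once; it reports no verdict.
The state is a dict: "clock": time; "qpos": joint angles; "dq": joint speeds; "joint_efforts": joint torques, N m; "eef_pos": TCP position; "orientation": TCP orientation; "wrist_force": force on the tool from outside, world axes, zero at the start; "torque": the same for the moment, N m; "opening": opening from 0.0 (shut) to 1.0 (fully open).
Only numpy, scipy, OpenCV 4.12 (cv2) and the standard library are available. Lean on these libraries where they do the work, as an engineer would, in place of code of your own. Each camera call takes 0.05 s, during which the arm holds its last target. There are 200 camera calls.

## Working session

There is one attempt and no reset: what is moved stays moved. The work goes in short steps, each a Python script; the robot and the scene stay as the last script left them, time stands still between calls to the robot, and variables do not carry over. Pictures are saved under pics/ and viewed, about 8 in all and at most 12, crops included, and the job is handed in when it is done.

```bash
mkdir -p pics && cat > h.py <<'E'
import numpy as np, cv2
from station import ctrl, claw, camera, workorder
def P(c):
    R=cv2.Rodrigues(np.array(c["rvec"],float))[0]; return np.array(c["camera_matrix"],float),R,np.array(c["tvec"],float).ravel()
def ray(c,u,v):
    K,R,t=P(c); d=R.T@np.linalg.solve(K,[u,v,1.]); return -R.T@t,d
def onz(c,u,v,z):
    o,d=ray(c,u,v); return o+d*(z-o[2])/d[2]
def proj(c,p):
    K,R,t=P(c); q=K@(R@np.array(p,float)+t); return q[:2]/q[2]
def tri(obs):
    A=np.zeros((3,3));b=np.zeros(3)
    for c,u,v in obs:
        o,d=ray(c,u,v);d/=np.linalg.norm(d);M=np.eye(3)-np.outer(d,d);A+=M;b+=M@o
    return np.linalg.solve(A,b)
E
python3 - <<'E'
from h import *
import pickle
ims={n:camera(n) for n in("scene","top")}
pickle.dump(ims,open("ims.pkl","wb"))
for n,c in ims.items():
    cv2.imwrite(f"pics/{n}0.png",cv2.resize(c["color"],(800,600),interpolation=cv2.INTER_CUBIC)); K,R,t=P(c); print(n,-R.T@t,R[2],K[0,0])
s=ctrl.read_state();print(s["clock"],s["wrist_force"],s["orientation"])
E
```

```text
scene [1314.44345852  240.2391111  1066.48503773] [-0.60103294 -0.20120828 -0.77348215] 384.89511285243924
top [ 288.6473766    -7.04180904 1865.81012412] [ 0.14963614  0.0123444  -0.98866407] 490.88927080393785
0.1 [ 0.11088058 -0.22912198 -0.43935849] [[ 3.97559579e-01 -9.17576182e-01 -5.76104693e-04]
 [-9.17575406e-01 -3.97559993e-01  1.19448169e-03]
 [-1.32506412e-03  5.37418602e-05 -9.99999121e-01]]
```

View pics/scene0.png

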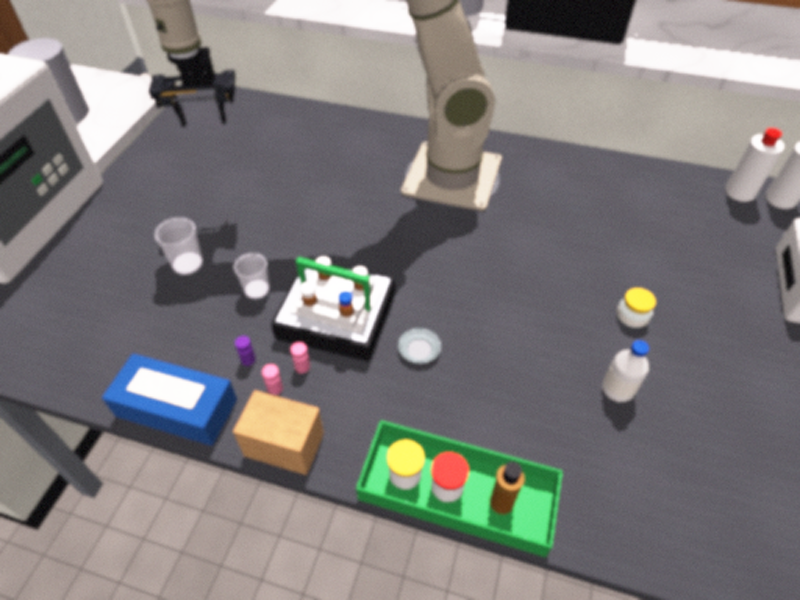

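View pics/top0.png

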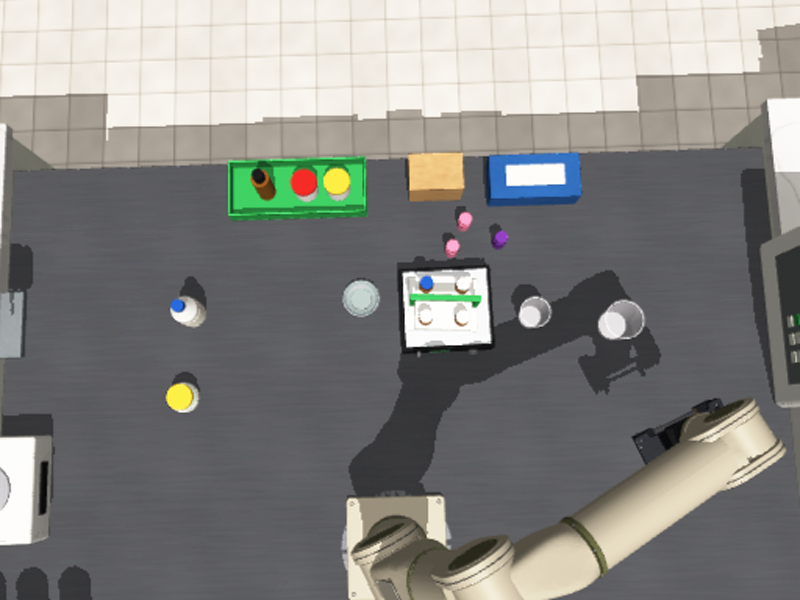

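The scene view shows the rack at about (335,300) and its blue cap at (346,300). The top view shows the blue cap at (427,284) and the green bar from (410,298) to (480,300).

Things that could be mistaken for the target cap, by scene pixel:
- Reagent blue cap (640,348): stands on a separate bottle.
- Blue box (170,395).
- White caps in the rack at (310,297), (322,263) and (360,272).
- Pink and purple vials (300,350), (272,375) and (245,348).

I choose the blue cap in the rack. For the handle, I choose the green bar and not the green tray (460,490).

```bash
cat >> h.py <<'E'
def mask(img,lo,hi,roi):
    m=cv2.inRange(cv2.cvtColor(img,cv2.COLOR_BGR2HSV),lo,hi); z=np.zeros_like(m); x0,y0,x1,y1=roi; z[y0:y1,x0:x1]=m[y0:y1,x0:x1]; return z
def biggest(m):
    return max(cv2.findContours(m,cv2.RETR_EXTERNAL,cv2.CHAIN_APPROX_NONE)[0],key=cv2.contourArea)
BLUE=((105,130,60),(125,255,255)); GREEN=((50,120,50),(80,255,255))
E
python3 - <<'E'
from h import *
import pickle
ims=pickle.load(open("ims.pkl","rb"))
roi={"scene":(175,160,260,230),"top":(255,165,318,228)}
ob=[]
for n,c in ims.items():
    b=biggest(mask(c["color"],*BLUE,roi[n])); M=cv2.moments(b); u=M["m10"]/M["m00"],M["m01"]/M["m00"]; ob.append((c,*u))
    g=biggest(mask(c["color"],*GREEN,roi[n])); print(n,"blue",u,cv2.boundingRect(b),"green",cv2.minAreaRect(g),cv2.boundingRect(g))
    print("blue z142",onz(c,*u,142),"green", onz(c,*cv2.minAreaRect(g)[0],169))
print(tri(ob))
c=ims["top"]["color"][160:235,245:325]; s=ims["scene"]["color"][155:230,170:255]
cv2.imwrite("pics/crop1.png",np.vstack([cv2.resize(c,(480,300*1),interpolation=2),cv2.resize(s,(480,300),interpolation=2)]))
E
```

```text
scene blue (220.7952380952381, 190.54285714285714) (218, 187, 7, 8) green ((213.94471740722656, 177.70118713378906), (54.2760009765625, 17.809988021850586), 24.341089248657227) (189, 165, 47, 33)
blue z142 [609.60999458 -82.62521998 142.        ] green [ 587.37454111 -111.5981333   169.        ]
top blue (272.5, 180.5) (269, 177, 8, 8) green ((284.96502685546875, 191.39913940429688), (44.08622360229492, 6.298031806945801), 1.4320961236953735) (263, 188, 45, 8)
blue z142 [603.83258724 -86.25671541 142.        ] green [ 558.91678885 -127.21059979  169.        ]
[604.76851334 -85.75827208 135.39738805]
```

View pics/crop1.png

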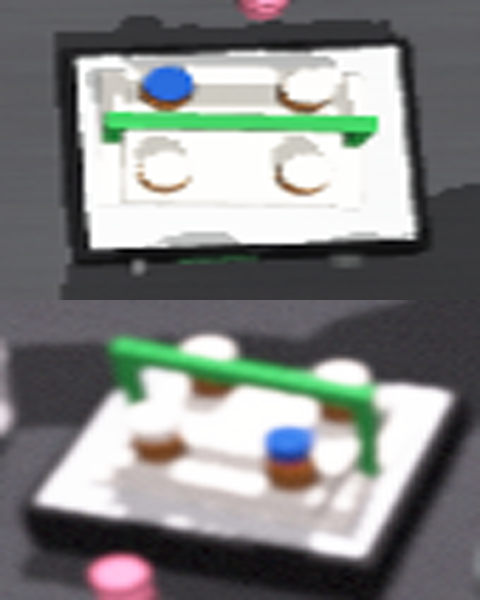

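The crop confirms the choice: an amber bottle with red neck under a blue cap, in the rack's +x/+y well, and the bar runs roughly along world y. Next is a closer look with the wrist camera from above.

```bash
python3 - <<'E'
from h import *
import pickle
best=None
for s in(1,-1):
    R=np.array([[s,0,0],[0,-s,0],[0,0,-1.]]); q=ctrl.ik([560,-127,330],R); print(s,q)
    if q is not None:
        cost=np.abs(np.array(q)-ctrl.read_state()["qpos"]).max()
        if best is None or cost<best[0]: best=(cost,s,R)
_,s,R=best; print("s",s)
ctrl.goto([560,-127,330],R)
c=camera("wrist"); pickle.dump(c,open("w1.pkl","wb")); cv2.imwrite("pics/w1.png",cv2.resize(c["color"],(768,576)))
K,Rc,t=P(c); print(-Rc.T@t,Rc[2]); st=ctrl.read_state(); print(st["clock"],st["eef_pos"],st["wrist_force"])
E
```

```text
1 [ 37.3090082   13.74121025 -35.50914341  79.2540881    7.93066376
  89.49279588   2.5120781 ]
-1 None
s 1
[559.95402694 -55.83183882 495.99994655] [-0.00117462 -0.26865557 -0.96323559]
2.15 [ 559.67477473 -128.49162535  329.58600266] [-0.30323253  0.02923692  0.59459269]
```

View pics/w1.png

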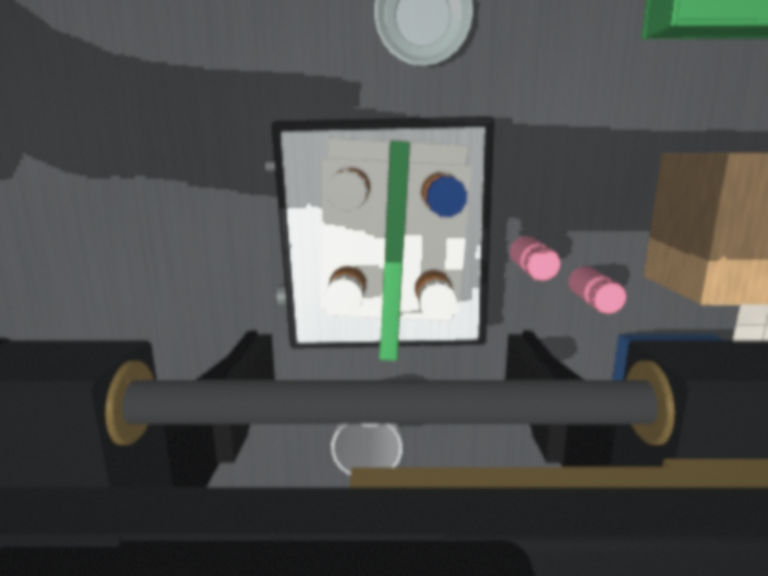

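The wrist view shows the whole bar from (400,141) to (389,360), the blue cap at (446,196) and the white caps at (348,190), (346,293) and (438,298). The dish, beaker and pink vials are well clear.

```bash
python3 - <<'E'
from h import *
import pickle
c=pickle.load(open("w1.pkl","rb")); ims=pickle.load(open("ims.pkl","rb")); I=c["color"]
m=mask(I,(50,100,40),(80,255,255),(170,80,340,250)); g=biggest(m)
r=cv2.minAreaRect(g); bp=cv2.boxPoints(r); print("bar px",r)
bw=np.array([onz(c,*p,169) for p in bp]); o=np.argsort(bw[:,1]); a=bw[o[:2]].mean(0); b=bw[o[2:]].mean(0)
d=b-a; print("bar ends",a,b,"len",np.linalg.norm(d),"width",np.linalg.norm(bw[o[0]]-bw[o[1]]),"yaw",np.degrees(np.arctan2(-d[0],d[1])),"mid",(a+b)/2)
B=biggest(mask(I,(105,100,40),(125,255,255),(270,100,320,160))); (u,v),rad=cv2.minEnclosingCircle(B); print("blue",u,v,rad,cv2.boundingRect(B)); 
for z in(135,140,143): print(z,onz(c,u,v,z))
for n,cc in ims.items(): print(n,"ends proj",proj(cc,a)*1.5625,proj(cc,b)*1.5625,"blue140",proj(cc,onz(c,u,v,140)),"mid",proj(cc,(a+b)/2))
# intersect blue across wrist + top
print("tri w+scene", tri([(c,u,v),(ims["scene"],220.8,190.5)]), "w+top",tri([(c,u,v),(ims["top"],272.5,180.5)]))
cy=np.arctan2(-d[0],d[1]);R2=np.array([[np.cos(cy),-np.sin(cy)],[np.sin(cy),np.cos(cy)]])
mid=(a+b)[:2]/2
for w in((38,42),(38,-42),(-38,42),(-38,-42)):
    p=mid+R2@np.array(w); print(w,p.round(1),(proj(c,[*p,135])*1.5).round(0))
E
```

```text
bar px ((262.1257019042969, 167.00633239746094), (12.085488319396973, 144.6230010986328), 2.886418581008911)
bar ends [ 558.27072713 -205.26394741  169.        ] [566.04575968 -48.47762401 169.        ] len 156.97898692875953 width 13.709212861262237 yaw -2.8389716111318197 mid [ 562.1582434  -126.87078571  169.        ]
blue 297.1229553222656 130.53933715820312 13.125131607055664 (285, 118, 26, 26)
135 [602.44463299 -86.70097134 135.        ]
140 [601.85612035 -86.27342096 140.        ]
143 [601.50301277 -86.01689074 143.        ]
scene ends proj [296.71289667 257.66592866] [367.61733934 276.87550839] blue140 [220.59336323 188.87571005] mid [212.24892593 170.96202695]
top ends proj [480.18654453 298.35492702] [409.97754258 296.9192819 ] blue140 [272.50163333 181.14601212] mid [284.83223392 190.48733229]
tri w+scene [602.54617798 -86.38936486 132.82367598] w+top [599.18531592 -84.63338697 165.54782984]
(38, 42) [602.2 -86.8] [445. 196.]
(38, -42) [ 598.  -170.7] [437. 302.]
(-38, 42) [526.3 -83. ] [345. 191.]
(-38, -42) [ 522.1 -166.9] [343. 297.]
```

All the measures agree to about 1 mm: bar length 157, width 13.7, and the wells fit. The cap is at (602,-86.5) and the bar's middle at (562.2,-126.9), yaw -2.8°. Next I press the cap with shut fingers, watching the force.

```bash
cat >> h.py <<'E'
yaw=np.radians(-2.84); cy,sy=np.cos(yaw),np.sin(yaw)
RT=np.array([[cy,sy,0],[sy,-cy,0],[0,0,-1.]])
def st(): 
    s=ctrl.read_state(); return s["clock"],np.round(s["eef_pos"],2),np.round(s["wrist_force"],2),round(s["opening"],3)
E
python3 - <<'E'
from h import *
claw.move_gripper(0.0,f_grip=20)
T=np.array([602.,-86.5,185.])
ctrl.goto([*T[:2],230],RT); ctrl.servo_line(T,rate=60); ctrl.pause(.2); print(st())
e=np.array(ctrl.read_state()["eef_pos"]); off=T[:2]-e[:2]; xy=T[:2]+off
ctrl.servo_line([*xy,167],rate=40); ctrl.pause(.2); f0=ctrl.read_state()["wrist_force"][2]; print(st(),ctrl.read_state()["orientation"])
z=167
while z>146:
    z-=1; ctrl.servo_line([*xy,z],rate=20)
    s=ctrl.read_state(); f=s["wrist_force"][2]-f0; print(z,round(s["eef_pos"][2],2),round(f,2),round(s["clock"],2))
    if f>13: break
ctrl.pause(.3);print(st())
E
```

```text
(5.3083, array([602.19, -86.5 , 185.36]), array([ 0.26,  0.63, -0.34]), 0.005)
(6.1083, array([601.96, -86.5 , 167.25]), array([-0.85,  0.23, -0.25]), 0.006) [[ 9.98769652e-01 -4.95884748e-02  4.06078205e-04]
 [-4.95884637e-02 -9.98769735e-01 -3.74431748e-05]
 [ 4.07435371e-04  1.72603123e-05 -9.99999917e-01]]
166 165.96 1.34 6.36
165 164.9 0.41 6.61
164 163.93 0.61 6.86
163 162.93 -0.35 7.11
162 161.92 0.75 7.36
161 160.89 0.31 7.61
160 159.92 0.3 7.86
159 158.91 0.82 8.11
158 157.92 1.39 8.36
157 156.93 -0.4 8.61
156 155.91 0.05 8.86
155 154.9 0.71 9.11
154 153.91 -0.08 9.36
153 152.91 0.2 9.61
152 151.92 0.46 9.86
151 150.91 0.94 10.11
150 149.92 0.48 10.36
149 148.91 0.17 10.61
148 147.91 0.56 10.86
147 146.91 0.66 11.11
146 145.92 -0.05 11.36
(11.6583, array([601.8 , -86.49, 146.02]), array([ 0.56, -0.21, -0.31]), 0.003)
```

There was no contact even with the nominal tip at 129, so I look before going lower.

```bash
python3 - <<'E'
from h import *
s=camera("scene");t=camera("top"); w=camera("wrist")
a=cv2.resize(s["color"][140:240,160:270],(440,400),interpolation=2); b=cv2.resize(w["color"],(360,270)); pad=np.zeros((400,360,3),np.uint8); pad[:270]=b
cv2.imwrite("pics/p2.png",np.hstack([a,pad]))
import pickle; pickle.dump((s,w),open("p2.pkl","wb"))
print("tip in scene crop",(proj(s,[602,-86.5,129])-[160,140])*4,"z140",(proj(s,[602,-86.5,140])-[160,140])*4)
E
```

```text
tip in scene crop [242.97358562 204.49802153] z140 [242.0399446  195.57277105]
```

View pics/p2.png

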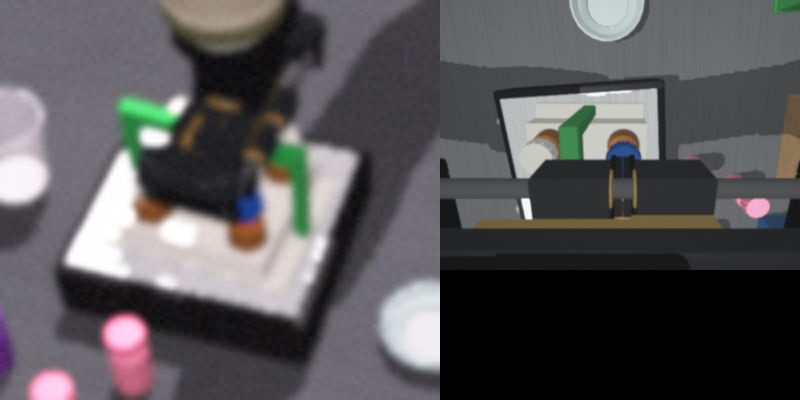

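```bash
python3 - <<'E'
from h import *
import pickle
s,w=pickle.load(open("p2.pkl","rb"))
a=cv2.resize(w["color"][140:320,190:330],(560,600),interpolation=2) 
a=cv2.convertScaleAbs(a,alpha=1.7,beta=15)
for z,col in((129,(0,0,255)),(140,(0,255,255))):
    pts=np.array([[602+15*np.cos(t),-86.5+15*np.sin(t),z] for t in np.linspace(0,6.28,40)])
    for p in pts:
        u=(proj(w,p)-[190,140])*[4,600/180]; cv2.circle(a,tuple(int(x) for x in u),1,col,-1)
cv2.imwrite("pics/p3.png",a)
E
```

```text
(no output)
```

View pics/p3.png

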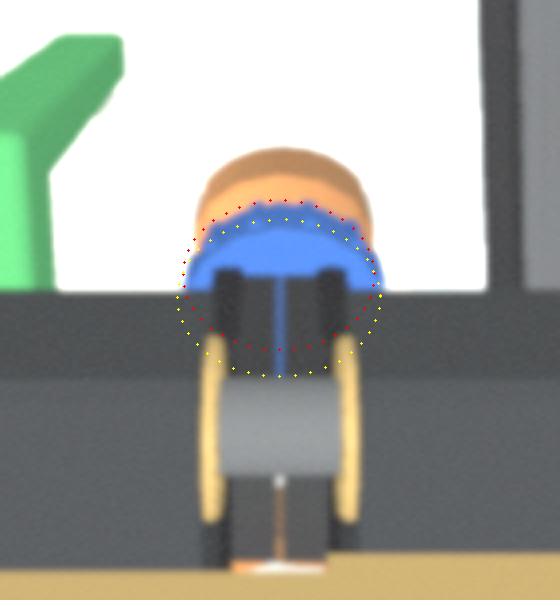

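The fingertips (280,300) are centred over the blue cap but have not touched it. With the jaws shut, the tips must sit higher than nominal. I carry on down under the force guard.

```bash
python3 - <<'E'
from h import *
xy=[602.,-86.5]; z=146; f0=-.1
while z>131:
    z-=1; ctrl.servo_line([*xy,z],rate=20)
    s=ctrl.read_state(); f=s["wrist_force"][2]-f0; print(z,round(s["eef_pos"][2],2),round(f,2),round(s["clock"],2))
    if f>13: break
ctrl.pause(.3);print(st())
E
```

```text
145 144.87 0.1 12.06
144 143.93 -0.14 12.31
143 142.91 0.01 12.56
142 141.92 0.02 12.81
141 140.91 0.57 13.06
140 139.91 0.48 13.31
139 138.92 -0.23 13.56
138 138.26 2.71 13.81
137 137.42 4.69 14.06
136 136.34 5.66 14.31
135 135.3 4.68 14.56
134 134.29 4.7 14.81
133 133.25 5.41 15.06
132 132.21 5.27 15.31
131 131.14 5.81 15.56
(15.8583, array([602.14, -86.5 , 131.17]), array([0.36, 0.89, 5.35]), 0.003)
```

Contact came at TCP z≈138.4, and the cap is sliding at about 5.5 N. I keep pressing to the stop, which is at most 8 mm below contact.

```bash
python3 - <<'E'
from h import *
xy=[602.,-86.5]; z=131
while z>126:
    z-=.5; ctrl.servo_line([*xy,z],rate=20)
    s=ctrl.read_state(); f=s["wrist_force"][2]; print(z,round(s["eef_pos"][2],2),round(f,2),round(s["clock"],2))
    if f>14: break
ctrl.pause(.3);print(st())
E
```

```text
130.5 131.0 7.55 16.11
130.0 130.98 11.44 16.36
129.5 130.95 13.27 16.61
129.0 130.94 16.17 16.86
(17.1583, array([602.99, -86.51, 130.95]), array([-3.47, -0.46, 15.62]), 0.007)
```

The stop is firm: z holds at 130.95 while the force climbs from 7.5 to 16 N, after 7.5 mm of travel. With the jaws shut, the tips reach only about 4 mm ahead of the TCP, so I will grip a little lower than nominal. Next I back off, open the gripper and check.

```bash
python3 - <<'E'
from h import *
ctrl.servo_line([602,-86.5,230],rate=120)
claw.move_gripper(.5,f_grip=40)
ctrl.goto([562.2,-126.9,260],RT)
ctrl.pause(.2)
c=camera("wrist"); s=camera("scene"); print(st())
m=mask(c["color"],(50,100,40),(80,255,255),(120,20,400,330)); g=biggest(m); bp=cv2.boxPoints(cv2.minAreaRect(g))
bw=np.array([onz(c,*p,169) for p in bp]); o=np.argsort(bw[:,1]); a=bw[o[:2]].mean(0); b=bw[o[2:]].mean(0);d=b-a
print(a,b,np.linalg.norm(d),"yaw",np.degrees(np.arctan2(-d[0],d[1])))
a=cv2.resize(s["color"][130:240,150:270],(400,367),interpolation=2); w=cv2.resize(c["color"],(400,300)); pad=np.zeros((367,400,3),np.uint8); pad[:300]=w
cv2.imwrite("pics/p4.png",np.hstack([a,pad]))
E
```

```text
(19.7917, array([ 562.38, -125.99,  259.44]), array([ 0.33,  0.14, -0.38]), 0.502)
[ 559.61473475 -183.69467392  169.        ] [566.0483821  -48.12798454 169.        ] 135.71926571769632 yaw -2.7170721503693116
```

View pics/p4.png

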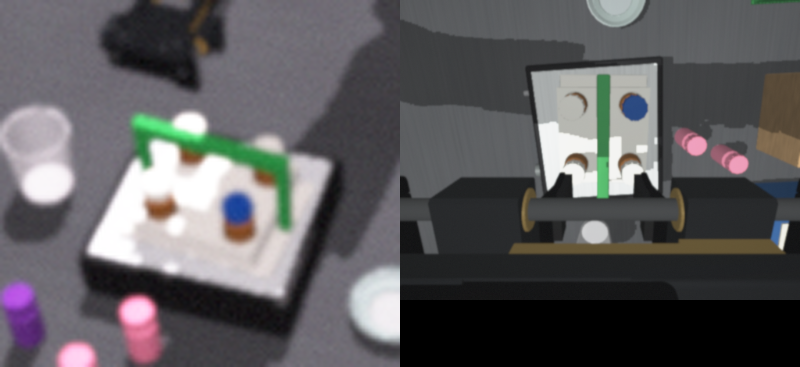

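The blue cap at (237,210) now sits directly on the amber with no red showing, level with the white caps. The bar has not moved: its far end is within 0.4 mm and its yaw is -2.7°. Now I grip and lift.

```bash
python3 - <<'E'
from h import *
ctrl.servo_line([562.3,-126.9,200],rate=80); ctrl.pause(.1); print(st())
ctrl.servo_line([562.3,-126.9,150],rate=50); ctrl.pause(.2); print(st())
claw.move_gripper(0.0,f_grip=40); ctrl.pause(.3); print(st())
if ctrl.read_state()["opening"]>.08:
    e=ctrl.read_state()["eef_pos"]
    ctrl.servo_line([562.3,-126.9,160],rate=20); ctrl.pause(.3); print(st(),ctrl.read_state()["torque"])
c=camera("scene"); cv2.imwrite("pics/p5.png",cv2.resize(c["color"][110:240,140:280],(560,520),interpolation=2))
E
```

```text
(20.7917, array([ 562.67, -126.91,  200.65]), array([-0.33, -0.03,  0.42]), 0.496)
(22.1417, array([ 562.43, -126.94,  150.25]), array([-0.67, -0.06,  0.64]), 0.501)
(23.0667, array([ 562.37, -126.88,  150.  ]), array([ 0.73,  0.21, -0.52]), 0.154)
(24.0167, array([ 562.24, -126.88,  159.93]), array([ 0.56, -0.12, -4.85]), 0.158) [-0.01503398 -0.11609547  0.01434309]
```

View pics/p5.png

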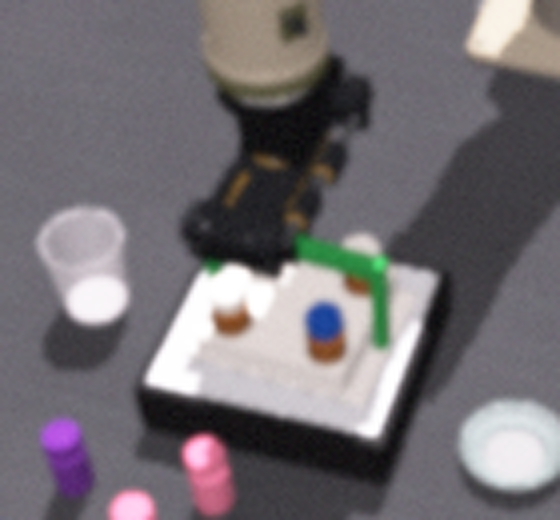

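The opening reads 13.7 mm, which is the bar's thickness. The load is about 4.5 N (roughly 0.45 kg) and the moment is tiny. I lift the rest of the way.

```bash
python3 - <<'E'
from h import *
ctrl.servo_line([562.3,-126.9,275],rate=45); ctrl.pause(.8); print(st(),ctrl.read_state()["torque"],ctrl.read_state()["orientation"][2])
c=camera("scene"); t=camera("top"); 
g=biggest(mask(c["color"],*GREEN,(150,80,280,230))); print(cv2.boundingRect(g))
a=cv2.resize(c["color"][80:230,140:280],(400,429),interpolation=2); b=cv2.resize(t["color"][130:250,240:350],(393,429),interpolation=2)
cv2.imwrite("pics/p6.png",np.hstack([a,b]))
E
```

```text
(27.575, array([ 562.31, -126.91,  274.99]), array([-0.18, -0.46, -5.84]), 0.155) [-0.04376969 -0.07627045 -0.03851611] [ 1.76967052e-05  2.06336045e-05 -1.00000000e+00]
(210, 141, 25, 32)
```

View pics/p6.png

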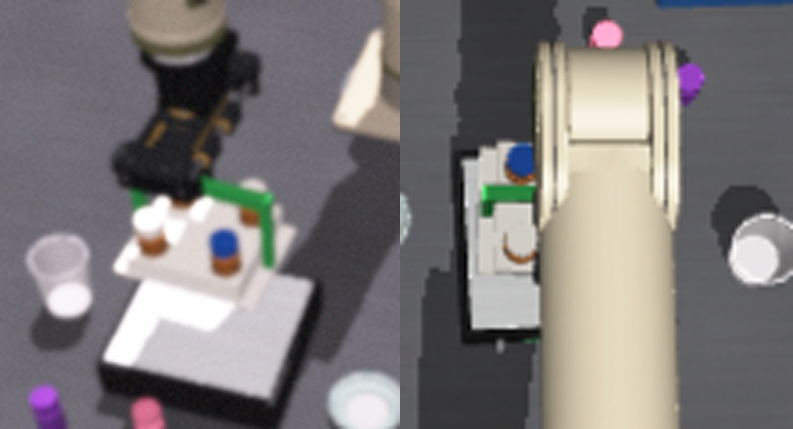

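The rack is in the air above the empty stirrer plate. All four bottles are seated, and the blue cap at (225,240) shows no red. One quick number check of height and level, then I hand in.

```bash
python3 - <<'E'
from h import *
c=camera("scene")
g=biggest(mask(c["color"],*GREEN,(150,80,280,230)))[:,0]; print("bar right top corner",g[:,0].max(),"pred at z294:",proj(c,[566.2,-47,294]),"z284",proj(c,[566.2,-47,284]))
B=biggest(mask(c["color"],*BLUE,(180,120,250,200))); M=cv2.moments(B); print("blue",M["m10"]/M["m00"],M["m01"]/M["m00"],"pred",proj(c,[602,-86.5,254]),g[g[:,0]>=g[:,0].max()-1][:,1].min())
s0=st(); print(s0, ctrl.read_state()["torque"])
if -12<s0[2][2]<-3: workorder.sign_off(); print("signed",ctrl.read_state()["clock"])
E
```

```text
bar right top corner 234 pred at z294: [234.11106137 148.35429623] z284 [234.24898473 150.8583656 ]
blue 217.82978723404256 164.7340425531915 pred [217.8826302  163.77667636] 148
(27.725, array([ 562.31, -126.9 ,  275.03]), array([ 0.04, -0.6 , -5.87]), 0.156) [ 0.02171576 -0.09009233 -0.02521581]
the job is handed in; nothing more can be done
the job is handed in; nothing more can be done
```

The cap is home, and the rack is held level about 12 cm above the stirrer. I handed the job in at about 27.7 s of the 48 s allowed.

- **Cap:** I pressed the blue cap straight down with shut fingers. It slid about 7.5 mm at 5–6 N, then stopped firmly at about 16 N, slightly over the suggested 10–15 N. No red shows below it any more.
- **Lift:** I gripped the green bar at its middle with 40 N and raised it 125 mm. The jaws read 13.6 mm on the 14 mm bar, the load was steady at about 5.9 N, and the moment stayed below 0.1 N m.
- **Last checks:** In the scene camera the bar's end and the blue cap were within 1 px of where a level lift without slip would put them. All four bottles were still in the rack in the last view, one of them partly hidden by the gripper. I never touched the other glassware and containers.
- **One disagreement:** With the jaws shut, the fingertips reach only about 4 mm ahead of the TCP, not the stated 17 mm. The first press therefore stopped short of the cap. After looking again I went lower under the force guard, and I gripped the bar a little lower to suit.

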